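# Take a control vial round the L-slot to the reader

## Robot

A 6-joint arm with a two-finger parallel gripper is mounted at the origin on a cart in front of the work surface, level with it; the furniture and walls round the work are solid. World frame = base frame: x ahead of the robot, y to its left, z up, the work surface at z = 0. Lengths are in m, angles in degrees, forces in N, time in s.
With the tool pointing down it reaches from about 0.4 to 0.825 m from the base axis. Payload 7 kg.
Tool frame: the origin (TCP) lies midway between the tips of the shut fingers; the grasp point (between the pads) lies ctrl.tcp_to_grasp behind it (ctrl.tcp_to_grasp is the distance from the TCP to the grasp point, in m); y points along the fingers, z is the direction in which the jaws open and shut, and the axes are right-handed (so a half turn about y gives the same grasp; the last joint's range is limited). The gripper opens to 88 mm and grips with 3 to 60 N. Pads are 19 mm wide; open, the fingers measure 130 mm over their backs; the gripper's body (78 mm by 193 mm) begins 47 mm behind the grasp point.
Start: joints at [89.674, 20.546, 0.682, 0, -70.136, -16.507], TCP at [0.195, 0.646, 0.227] pointing down, gripper open.
Joint ranges: [-176.03, 176.03], [-82.01, 121.73], [-58.28, 71.71], [-173.87, 95.51], [-174.79, -0.11], [-173.66, 173.66]. Speed limits (degrees/s): [136.94, 136.94, 172.46, 180, 180, 180].

## Interface

Orientations are given as [roll, pitch, yaw] about the fixed x, y, z axes, in that order (R = Rz(yaw) Ry(pitch) Rx(roll)).
In Python, from plant import ctrl, snapshot, silhouettes gives the robot as it stands.
- The arm moves only by the shell command python3 -m pendant 'ROWS'. ROWS is JSON, a list that holds one entry, the list of rows, each a list of 7 numbers: the shift along the tool's x, y, z in cm, then the turn, a rotation vector about the tool's x, y, z in degrees, then the opening, from 0 (shut) to 1 (fully open). In form: [[[x, y, z, rx, ry, rz, hand], ...]]. A call has 1 to 12 rows; each row shifts and turns the commanded pose from where the row before left it, along the tool's axes as they then stand; what a row does not reach is not made up. A row lasts 1/12 s, in which the tool goes at most 41.7 mm and 7.16 degrees, less where a joint would pass 70% of its speed; a pose out of reach is approached as far as the arm can. A call with a gripper value outside its range is refused whole. The fingers move at their own pace and stop on an object; the grip force is fixed at half the most. Time passes only in rows, so rows that do not move let the fingers close. It gives the time, the measured TCP pose, the force and the opening at its end, in the units of the state.
- ctrl.get_obs(): the state, without advancing time (a new reading comes with each control period).
- snapshot(name): name is "side" or "top" or "wrist"; returns a dict with "image" (420x560x3 uint8, red, green, blue), "camera_matrix" (3x3 intrinsics, pixels), "eye" and "orientation" of the camera in the world; the wrist camera has in their place "mount" (4x4, takes a point from camera to tool coordinates, whose origin is the TCP and whose axes are the tool frame's). Camera axes: x right, y down, z forward; pixel columns grow to the right and rows downward; lengths in m; the calibration is good to about 2 mm. A picture is of the moment at which its call begins: read the wrist's pose just before it. There is no depth.
- ctrl.close_job(): hands the job in, once; it reports no verdict.
Trained networks look in a picture, given as the dict that the camera call returned (one of the last four; its "shot" number tells which), for a name from the list of things; names that differ only in an ending like _2 or _b are one class to them, and where a whole thing is asked for, a point or a joint stands for the part that bears it (a point fixed in the world has none). Each returns a list of dicts, best first, with "confidence" (0 to 1); they miss things now and then, are a little off and sometimes report something else, mostly with a low value. They report only what shows in the picture. A call takes as long as a camera call.
- silhouettes(picture, thing): "mask" (420x560 bool, what is visible of it) and "bbox" ([left, top, width, height] in pixels, round what is visible of it).
The state is a dict: "clock": time; "joint_pos": joint angles; "qvel": joint speeds; "tau": joint torques, N m; "tool_pos": TCP position; "orientation": TCP orientation; "force": force on the tool from outside, world axes, zero at the start; "moment": the same for the moment, N m; "opening": finger opening in m.
Only numpy, scipy, OpenCV 4.12 (cv2) and the standard library are available. Lean on these libraries where they do the work, as an engineer would, in place of code of your own. Each camera call takes 0.05 s, during which the arm holds its last target.

## Task

Push the carrier with its vial along the L-shaped slot of the reading station: straight to the corner, then sideways until it stands fully home at the end of the slot in front of the reader head. Leave the vial sitting in its carrier, do not knock the sample cup on the deck or the other things about, and move away from everything when you are done.

Things in the scene. Friction and masses are not known exactly. Their poses are not given: they have to be found in the camera images.
- station: fixed reading station: low box, white deck 170 x 160 mm, 22 mm high; origin at the worktop. L-slot 17 mm wide in its deck: first leg along its +x at y = -35 mm, x -53.5 to 53.5 mm; second leg along +y at x = 45 mm, up to y = 53.5 mm. Beyond that end stands the reader head, a white block at x 15..75, y 92..126 mm, 63 mm high
- slot_start (a point): centre of the carrier when pushed to the closed start of the slot's first leg, at deck height
- slot_corner (a point): centre of the carrier when pushed to the far end of the first leg (the corner), at deck height; the carrier can enter the second leg only when it is within 3 mm of this point along the first leg
- slot_end (a point): centre of the carrier when pushed fully home at the closed end of the second leg, at deck height
- carrier: grey round vial carrier, about 0.4 kg, slides easily. Captive: foot under the deck, 14 mm neck in the slot (1.5 mm play each side). Above the deck a round cup 36 mm across, 24 to 46 mm above the worktop: push there. Origin: centre of the foot's underside, 6 mm above the worktop, z up. Starts in the first half of the first leg
- vial: control vial with green screw cap, 24 mm across, 45 mm tall, loose in the carrier's cup (27 mm bore); origin at its underside, 22 mm above the carrier's origin; its top stands 73 mm above the worktop
- cup_on_deck: bystander: sample cup with red lid, 51 mm across, 56 mm tall, stands loose on the deck inside the L of the slot; origin at its underside
- timer: bystander: white bench timer 58 x 62 x 18 mm lying on the worktop; origin at its underside
- white_cup: bystander: sample cup with white lid, 59 mm across, 66 mm tall, on the worktop; origin at its underside
- slide_box: bystander: small box of slides 58 x 80 x 30 mm, on the worktop; origin at its underside
- sample_pot: bystander: small white sample pot, 45 mm across, 48 mm tall, on the worktop at the right; origin at its underside

How it is judged (in metres and radians):
On the way:
1. the carrier has come to the corner of the slot (horizontal distance between carrier and slot_corner below 0.012 m).
At the end, for the whole second after the job is handed in: the carrier rests within 5 mm of the end of the slot's second leg, upright, with the vial seated in its cup (not raised by 4 mm or more), and the sample cup stands upright on the deck (horizontal distance between carrier and slot_end below 0.005 m and linear speed of carrier below 0.01 m/s and angle between carrier's own z axis and vertical below 0.08 rad and z of vial in the frame of carrier between 0.018 and 0.026 m and horizontal distance between vial and carrier below 0.006 m and angle between cup_on_deck's own z axis and vertical below 0.1 rad); the robot touches nothing.
It fails at once if the vial is lifted in or out of its carrier (by 8 mm or more) (z of vial in the frame of carrier above 0.03 m).
It fails at once if the carrier is lifted or wrenched out of the deck (z of carrier in the frame of station above 0.012 m).
It fails at once if the sample cup on the deck is knocked more than 20 mm (distance of cup_on_deck from where it was at the start of the episode above 0.02 m).
It fails at once if another bystander is knocked more than 20 mm (distance of any of timer, white_cup, slide_box, sample_pot from where it was at the start of the episode above 0.02 m).
It also fails if it takes over 48 s, if anything falls off the work surface, if the arm or the gripper's body presses on something with over 40 N, if the wrist force passes 120 N, or if a joint passes its speed limit or range.

## Working session

There is one attempt and no reset: what is moved stays moved. The work goes in short steps, Python scripts to look and compute and a shell command to move; the robot and the scene stay as the last step left them, time stands still between calls to the robot, and variables do not carry over. Pictures are saved under pics/ and viewed, and the job is handed in when it is done.

```bash
ls; mkdir -p pics
python3 - <<'E'
from plant import ctrl, snapshot, silhouettes
import cv2, numpy as np
o=ctrl.get_obs(); print(o['clock'],o['tool_pos'],o['orientation'],o['opening'],ctrl.tcp_to_grasp)
for n in ['side','top','wrist']:
    s=snapshot(n); cv2.imwrite(f'pics/{n}0.png',s['image'][:,:,::-1])
    print(n,s['camera_matrix'].tolist(),s.get('eye'),s.get('orientation'),s.get('mount'))
    for t in ['station','carrier','vial','cup_on_deck','timer','white_cup','slide_box','sample_pot']:
        r=silhouettes(s,t)
        print(t,[(round(float(x['confidence']),2),x['bbox']) for x in r[:2]])
E
```

```text
pics
0.0 [0.19535428 0.64559552 0.22562694] [-8.99052646e+01  6.98028963e-03  1.63157567e+02] 0.0878209708796272 0.0188
side [[448.60012752612573, 0.0, 282.00454298792164], [0.0, 448.60012752612573, 206.70136692182658], [0.0, 0.0, 1.0]] [ 0.46315946 -0.90338074  0.73162794] [-125.24594       0.87733504   -3.66485513] None
station [(0.82, [245.9, 165.2, 68.9, 58.7]), (0.43, [259.9, 190.1, 11.1, 13.9])]
carrier [(0.7, [261.5, 194.6, 12.9, 14.1]), (0.3, [256.7, 130.5, 27.8, 18.7])]
vial [(0.45, [261.7, 189.9, 10.5, 13.0])]
cup_on_deck [(0.88, [256.9, 171.0, 12.3, 22.6])]
timer [(0.51, [238.3, 245.0, 27.7, 13.3])]
white_cup []
slide_box [(0.63, [255.4, 127.7, 29.7, 25.2])]
sample_pot []
top [[536.3982337122708, 0.0, 279.4012767866], [0.0, 536.3982337122708, 216.45661847278095], [0.0, 0.0, 1.0]] [0.19081483 0.06861537 1.67946472] [-168.8454554    -0.2391498   -88.43835553] None
station [(0.93, [211.2, 186.0, 78.1, 68.1])]
carrier [(0.51, [263.5, 222.7, 10.4, 16.3]), (0.18, [119.9, 204.3, 28.5, 28.2])]
vial [(0.47, [263.7, 225.8, 7.1, 5.7])]
cup_on_deck [(0.69, [231.5, 220.3, 19.4, 17.3])]
timer [(0.65, [315.8, 234.3, 21.1, 20.2])]
white_cup [(0.7, [350.4, 220.6, 17.9, 19.8]), (0.59, [412.9, 245.8, 14.6, 13.0])]
slide_box [(0.59, [122.6, 206.6, 25.8, 28.0])]
sample_pot [(0.61, [213.2, 184.6, 77.1, 66.2]), (0.49, [413.6, 246.1, 11.8, 11.4])]
wrist [[304.9114261624315, 0.0, 274.02197631032107], [0.0, 304.9114261624315, 209.15227029623878], [0.0, 0.0, 1.0]] None None [[ 8.97345065e-04  9.55141253e-01  2.96149255e-01 -8.06295606e-02]
 [ 1.38028476e-03 -2.96150275e-01  9.55140361e-01 -1.58329924e-01]
 [ 9.99998645e-01 -4.48320187e-04 -1.58411590e-03  1.01451320e-03]
 [ 0.00000000e+00  0.00000000e+00  0.00000000e+00  1.00000000e+00]]
station []
carrier []
vial []
cup_on_deck []
timer []
white_cup []
slide_box []
sample_pot []
```

Run:
```python
import cv2
a=cv2.imread('pics/top0.png'); cv2.imwrite('pics/top0c.png',cv2.resize(a[165:275,190:340],None,fx=5,fy=5,interpolation=cv2.INTER_CUBIC))
a=cv2.imread('pics/side0.png'); cv2.imwrite('pics/side0c.png',cv2.resize(a[150:240,230:330],None,fx=6,fy=6,interpolation=cv2.INTER_CUBIC))
```

```text
(no output)
```

View pics/top0.png

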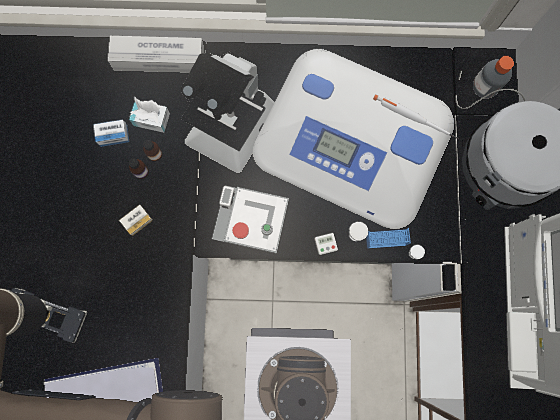

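View pics/side0.png

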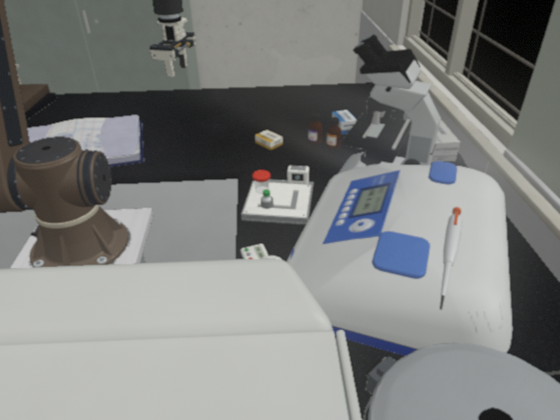

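```bash
sleep 1
```

```text
(no output)
```

View pics/top0c.png

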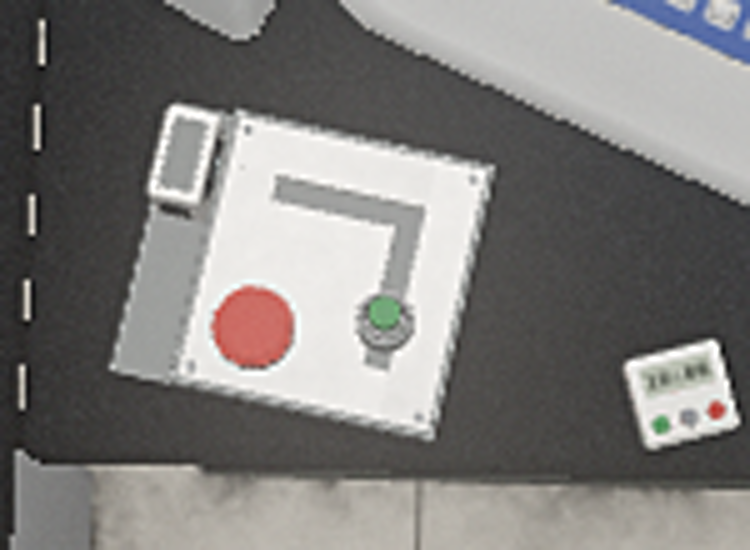

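View pics/side0c.png

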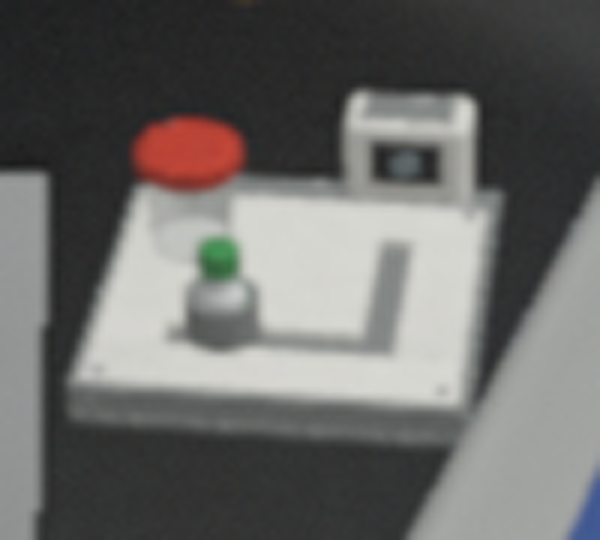

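The top view shows the station with its first leg running up the picture, away from the robot. The carrier is at about full-image (267,229), the corner at about (273,208), the slot end at about (246,202), and the red cup at (241,230). Next I'll turn these into positions.

```bash
cat > h.py <<'E'
import numpy as np, cv2
from scipy.spatial.transform import Rotation as Ro
from scipy.optimize import least_squares
from plant import ctrl, snapshot, silhouettes
def cam(s,o=None):
    K=np.array(s['camera_matrix'])
    if s.get('mount') is not None:
        T=np.eye(4);T[:3,:3]=Ro.from_euler('xyz',o['orientation'],degrees=True).as_matrix();T[:3,3]=o['tool_pos'];M=T@np.array(s['mount'])
        return K,M[:3,:3],M[:3,3]
    return K,Ro.from_euler('xyz',s['orientation'],degrees=True).as_matrix(),np.array(s['eye'])
def back(C,uv,z):
    K,R,e=C; d=R@np.linalg.inv(K)@np.array([uv[0],uv[1],1.]); return e+d*(z-e[2])/d[2]
def proj(C,p):
    K,R,e=C; q=(np.atleast_2d(p)-e)@R@K.T; return q[:,:2]/q[:,2:]
def st(p,x,y,z):
    c,s=np.cos(p[2]),np.sin(p[2]); return np.array([p[0]+c*x-s*y,p[1]+s*x+c*y,z])
def inv(p,w):
    c,s=np.cos(p[2]),np.sin(p[2]); d=np.array(w[:2])-p[:2]; return np.array([c*d[0]+s*d[1],-s*d[0]+c*d[1]])
E
python3 - <<'E'
from h import *
s=snapshot('top');C=cam(s)
f=lambda x,y:(x/5+190,y/5+165)
# station pt (x,y) at .022 -> crop px
pts=[((85,80),(237,110)),((85,-80),(493,163)),((-85,80),(180,377)),((-85,-80),(433,430)),((53.5,-43.5),(425,207)),((53.5,53.5),(276,177)),((36.5,53.5),(272,198)),((-53.5,-35),(377,368))]
def r(p): return np.concatenate([proj(C,st(p,a[0]/1e3,a[1]/1e3,.022))[0]-f(*b) for a,b in pts])
q=least_squares(r,[.27,.18,-.2],loss='soft_l1'); p=q.x; print(p,np.degrees(p[2])); print(r(p).reshape(-1,2).round(1))
np.save('p.npy',p)
for n,uv,z in [('vialtop',f(384,312),.073),('carriercup',f(386,327),.046),('redlid',f(253,327),.078)]:
    w=back(C,uv,z); print(n,w,inv(p,w)*1e3)
for n,x,y in [('start',-45,-35),('corner',45,-35),('end',45,45)]: print(n,st(p,x/1e3,y/1e3,.022))
E
```

```text
[ 0.50650688  0.13848588 -0.18493745] -10.596135326142344
[[ 1.6  1.5]
 [-0.4  1.3]
 [ 0.8 -0.2]
 [ 0.3 -0.1]
 [-0.1 -0.4]
 [-0.3 -0.8]
 [-0.7  0.2]
 [-0.5 -0.5]]
vialtop [0.47267485 0.1079151  0.073     ] [-27.63360683 -36.27069032]
carriercup [0.46804746 0.1070421  0.046     ] [-32.0215518  -37.97971063]
redlid [0.46036532 0.18675989 0.078     ] [-54.23160899  38.96608474]
start [0.45583825 0.11235754 0.022     ]
corner [0.54430355 0.09580789 0.022     ]
end [0.55901435 0.17444371 0.022     ]
```

```bash
python3 -m pendant '[[[-2.4,0,2.7,0,0,0,1],[-2.4,0,2.7,0,0,0,0.6],[-2.4,0,2.7,0,0,0,0.3],[-2.4,0,2.7,0,0,0,0],[-2.4,0,2.7,0,0,0,0],[-2.4,0,2.7,0,0,0,0],[-2.4,0,2.7,0,0,0,0],[-2.4,0,2.7,0,0,0,0],[-2.4,0,2.7,0,0,0,0],[-2.4,0,2.7,0,0,0,0],[-2.4,0,2.7,0,0,0,0],[-2.4,0,2.7,0,0,0,0]]]' && python3 -m pendant '[[[-2.4,0,2.7,0,0,0,0],[-2.4,0,2.7,0,0,0,0],[-2.4,0,2.7,0,0,0,0],[-2.4,0,2.7,0,0,0,0],[0,0,0,0,-3.2,0,0],[0,0,0,0,-3.0,0,0],[0,0,0,0,0,0,0],[0,0,0,0,0,0,0]]]'
python3 - <<'E'
from h import *
o=ctrl.get_obs();s=snapshot('wrist');C=cam(s,o)
print(o['clock'],o['tool_pos'],o['orientation'],o['opening'])
im=s['image'][:,:,::-1].copy(); cv2.imwrite('pics/w1.png',im)
p=np.load('p.npy')
for a in [(53.5,-43.5),(53.5,53.5),(36.5,53.5),(36.5,-26.5),(-53.5,-26.5),(-53.5,-43.5)]+[(85,80),(85,-80),(-85,-80),(-85,80)]:
    u=proj(C,st(p,a[0]/1e3,a[1]/1e3,.022))[0]; print(a,u.round(1)); cv2.circle(im,tuple(int(v) for v in u.round()),2,(0,0,255),-1)
for t in ['carrier','vial','cup_on_deck']:
    print(t,[(round(float(x['confidence']),2),x['bbox']) for x in silhouettes(s,t)[:2]])
cv2.imwrite('pics/w1m.png',im)
E
```

```text
clock: 2.4
tool_pos: [0.3777, 0.2509, 0.227]
orientation: [-90.1, 0.0, 163.2]
force: [0.9, 1.2, -0.5]
opening: 0.0196
clock: 3.07
tool_pos: [0.438, 0.1212, 0.2267]
orientation: [-90.0, 0.0, 169.3]
force: [-0.4, 0.6, 0.3]
opening: 0.0004
3.0667 [0.43797095 0.12123083 0.22668442] [-9.00147578e+01  1.09575406e-02  1.69255134e+02] 0.0004234652313095373
(53.5, -43.5) [285.9  79.3]
(53.5, 53.5) [197.9  79.7]
(36.5, 53.5) [199.1  96.1]
(36.5, -26.5) [270.6  95.8]
(-53.5, -26.5) [271.1 175.4]
(-53.5, -43.5) [285.2 175.3]
(85, 80) [170.9  48. ]
(85, -80) [320.3  47.4]
(-85, -80) [314.6 200.4]
(-85, 80) [185.2 200.8]
carrier [(0.9, [266.8, 125.6, 31.4, 47.1])]
vial [(0.95, [270.3, 141.6, 20.0, 24.4])]
cup_on_deck [(0.56, [185.4, 157.1, 46.6, 49.9])]
```

View pics/w1m.png

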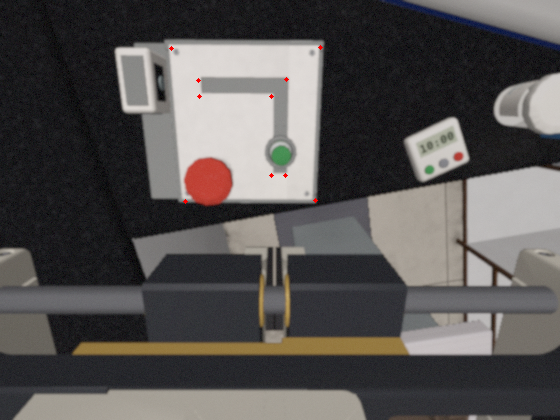

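Run:
```python
import cv2
a=cv2.imread('pics/w1.png'); cv2.imwrite('pics/w1c.png',cv2.resize(a[30:215,145:345],None,fx=4,fy=3.2,interpolation=cv2.INTER_CUBIC))
cv2.imwrite('pics/w1d.png',cv2.resize(a[60:190,185:325],None,fx=4.5,fy=4.5,interpolation=cv2.INTER_CUBIC))
```

```text
(no output)
```

View pics/w1c.png

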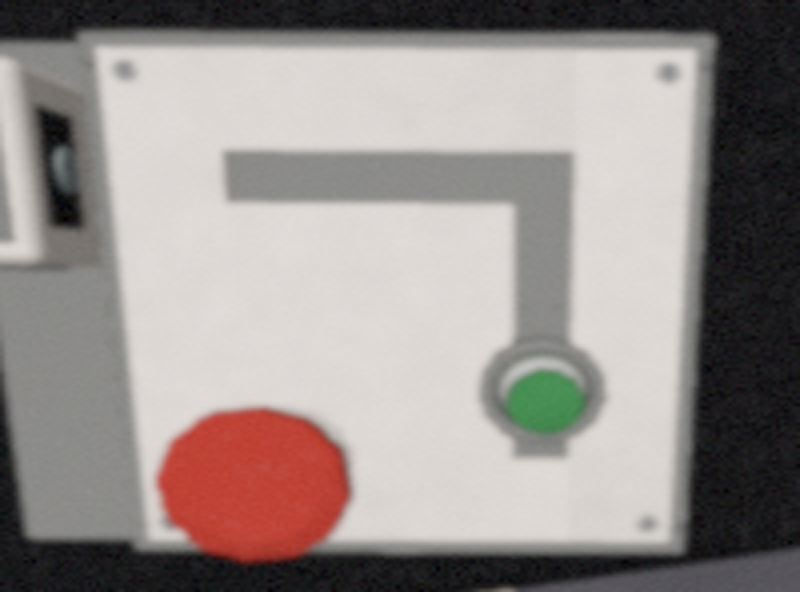

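View pics/w1d.png

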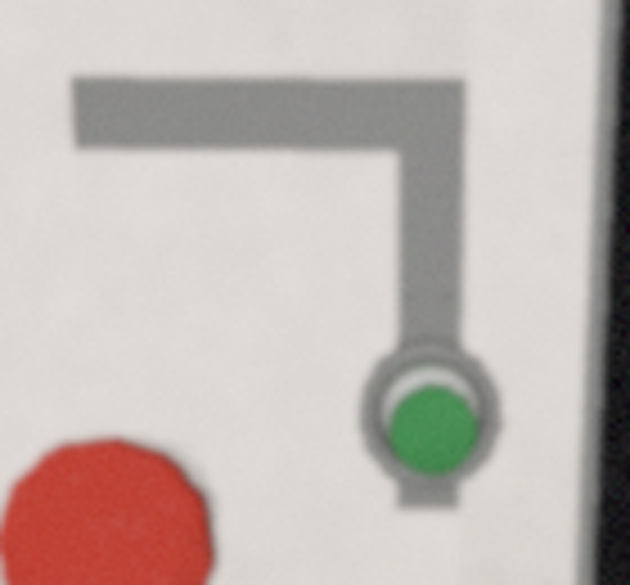

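Run:
```python
from h import *
o=ctrl.get_obs();s=snapshot('wrist');C=cam(s,o)
f=lambda x,y:np.array((x/4.5+184.6,y/4.5+59.6))
pts=[((53.5,53.5),(72,77)),((53.5,-43.5),(464,80)),((36.5,53.5),(75,148)),((36.5,-26.5),(400,148)),((-53.5,-26.5),(398,508)),((-53.5,-43.5),(458,508))]
def r(p): return np.concatenate([proj(C,st(p,a[0]/1e3,a[1]/1e3,.022))[0]-f(*b) for a,b in pts])
q=least_squares(r,np.load('p.npy')); p=q.x; print(p,np.degrees(p[2])); print(r(p).reshape(-1,2).round(1))
np.save('p2.npy',p)
for n,uv,z in [('vialtop',f(433,430),.073),('ring',f(431,417),.046),('redlid',(255/4+144.6,485/3.2+29.6),.078)]:
    w=back(C,uv,z); print(n,w,inv(p,w)*1e3)
print('tool',inv(p,o['tool_pos'])*1e3)
for n,x,y in [('corner',45,-35),('end',45,45)]: print(n,st(p,x/1e3,y/1e3,.022))
```

```text
[ 0.50892357  0.13624555 -0.18978401] -10.873822909721454
[[-0.5 -0.5]
 [ 0.8 -0.9]
 [-0.1  0.2]
 [-0.5  0.5]
 [-0.3  0.4]
 [ 0.6  0.5]]
vialtop [0.47696361 0.1068766  0.073     ] [-25.84575708 -34.87077858]
ring [0.47671598 0.10687579 0.046     ] [-26.08879366 -34.9182873 ]
redlid [0.4653291  0.18459646 0.078     ] [-51.93297735  39.2588065 ]
tool [-67.12884017 -27.58694674]
corner [0.54651296 0.09338487 0.022     ]
end [0.5616047  0.17194847 0.022     ]
```

```bash
python3 -m pendant '[[[0,0,0.74,0,0,0,0],[0,3.5,0,0,0,0,0],[0,3.5,0,0,0,0,0],[0,3.5,0,0,0,0,0],[0,3.5,0,0,0,0,0],[0,3,0,0,0,0,0],[0,1.5,0,0,0,0,0],[0,1.0,0,0,0,0,0],[0,0,0,0,0,0,0],[0,0,0,0,0,0,0]]]'
python3 - <<'E'
from h import *
o=ctrl.get_obs();s=snapshot('wrist');cv2.imwrite('pics/w2.png',s['image'][:,:,::-1]);print('tool',inv(np.load('p2.npy'),o['tool_pos'])*1e3)
E
```

```text
clock: 4.15
tool_pos: [0.4363, 0.1138, 0.0314]
orientation: [-89.9, -0.0, 169.4]
force: [-0.1, 0.5, 0.5]
opening: 0.0003
tool [-67.05917263 -35.74338189]
```

View pics/w2.png

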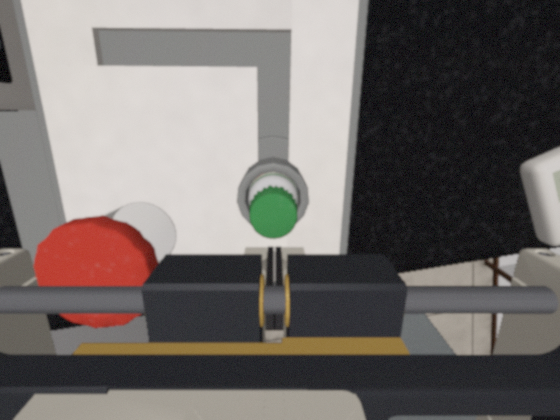

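The fingertips, at (275,250), sit in line behind the carrier at (274,195), and the red cup is well to the left of them. Now the first leg.

```bash
python3 -m pendant '[[[-0.6,0,0,0,0,0,0],[-0.6,0,0,0,0,0,0],[-0.6,0,0,0,0,0,0],[-0.6,0,0,0,0,0,0],[-0.6,0,0,0,0,0,0],[-0.6,0,0,0,0,0,0],[-0.6,0,0,0,0,0,0],[-0.6,0,0,0,0,0,0],[-0.6,0,0,0,0,0,0],[-0.6,0,0,0,0,0,0],[-0.6,0,0,0,0,0,0],[-0.6,0,0,0,0,0,0]]]'
python3 - <<'E'
from h import *
o=ctrl.get_obs();s=snapshot('wrist');cv2.imwrite('pics/w3.png',s['image'][:,:,::-1]);print('tool',inv(np.load('p2.npy'),o['tool_pos'])*1e3)
E
```

```text
clock: 5.2
tool_pos: [0.5079, 0.1007, 0.0315]
orientation: [-90.0, -0.0, 169.4]
force: [-1.1, 0.4, 1.4]
opening: 0.0004
tool [  5.68115019 -35.14995729]
```

View pics/w3.png

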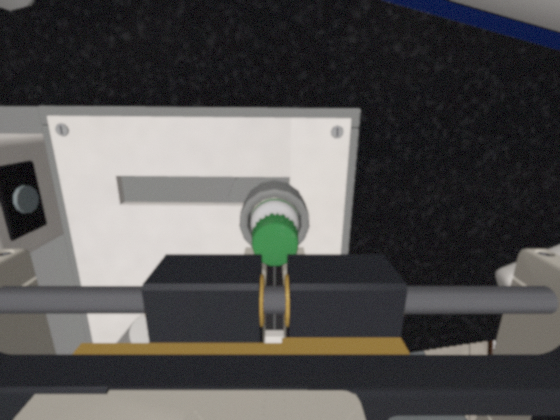

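```bash
python3 -m pendant '[[[-0.4,0,0,0,0,0,0],[-0.4,0,0,0,0,0,0],[-0.3,0,0,0,0,0,0],[-0.1,0,0,0,0,0,0],[0,0,0,0,0,0,0],[0,0,0,0,0,0,0]]]'
python3 - <<'E'
from h import *
o=ctrl.get_obs();print('tool',inv(np.load('p2.npy'),o['tool_pos'])*1e3)
E
python3 -m pendant '[[[-0.1,0,0,0,0,0,0],[0,0,0,0,0,0,0]]]'
python3 - <<'E'
from h import *
o=ctrl.get_obs();s=snapshot('wrist');cv2.imwrite('pics/w4.png',s['image'][:,:,::-1]);print('tool',inv(np.load('p2.npy'),o['tool_pos'])*1e3)
E
```

```text
clock: 5.75
tool_pos: [0.5193, 0.0986, 0.0316]
orientation: [-90.0, 0.0, 169.4]
force: [0.9, 0.7, -0.2]
opening: 0.0003
tool [ 17.25903804 -34.99451821]
clock: 5.92
tool_pos: [0.52, 0.0984, 0.0316]
orientation: [-90.0, -0.0, 169.4]
force: [-0.2, 0.4, 0.2]
opening: 0.0008
tool [ 18.00048299 -35.03696641]
```

View pics/w4.png

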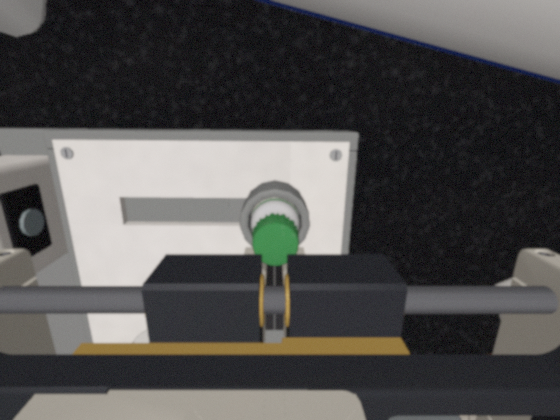

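```bash
python3 -m pendant '[[[-0.1,0,0,0,0,0,0],[0,0,0,0,0,0,0]]]'; python3 -m pendant '[[[-0.1,0,0,0,0,0,0],[0,0,0,0,0,0,0]]]'
```

```text
clock: 6.13
tool_pos: [0.5202, 0.0981, 0.0316]
orientation: [-90.0, -0.1, 169.4]
force: [-4.9, 1.1, 4.0]
opening: 0.0007
clock: 6.3
tool_pos: [0.5203, 0.098, 0.0315]
orientation: [-89.9, -0.2, 169.3]
force: [-8.9, 4.0, 7.5]
opening: 0.0005
```

Run:
```python
from h import *
s=snapshot('top');C=cam(s);p=np.load('p2.npy')
cv2.imwrite('pics/top1.png',s['image'][:,:,::-1])
for z in (.0,.1,.15):
  for uv in [(255,155),(300,178),(340,198),(375,222),(400,228)]: print(z,uv,(inv(p,back(C,uv,z))*1e3).round())
```

```text
0.0 (255, 155) [208.  60.]
0.0 (300, 178) [ 164. -100.]
0.0 (340, 198) [ 126. -239.]
0.0 (375, 222) [  74. -363.]
0.0 (400, 228) [  72. -445.]
0.1 (255, 155) [178.  49.]
0.1 (300, 178) [ 136. -101.]
0.1 (340, 198) [ 101. -232.]
0.1 (375, 222) [  51. -349.]
0.1 (400, 228) [  50. -426.]
0.15 (255, 155) [162.  43.]
0.15 (300, 178) [ 122. -102.]
0.15 (340, 198) [  88. -229.]
0.15 (375, 222) [  40. -342.]
0.15 (400, 228) [  38. -416.]
```

View pics/top1.png

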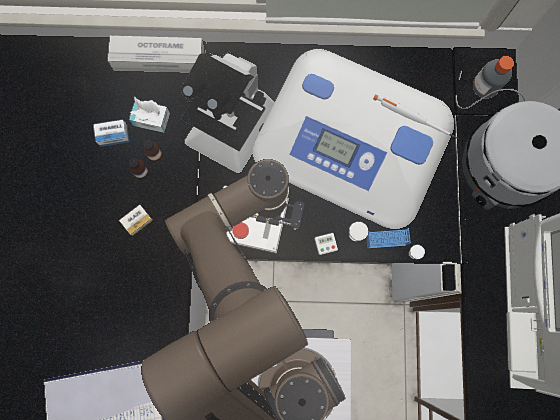

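Run:
```python
from h import *
s=snapshot('side');cv2.imwrite('pics/side1.png',s['image'][:,:,::-1])
o=ctrl.get_obs();print(o['joint_pos'])
C=cam(s);print(proj(C,[[*o['tool_pos'][:2],z] for z in (.03,.1,.2,.3)]).round())
```

```text
[ 31.85075418  19.30543824 -31.02529612  -0.09418098 -39.811776
  47.57061089]
[[283. 205.]
 [283. 183.]
 [282. 149.]
 [282. 112.]]
```

View pics/side1.png

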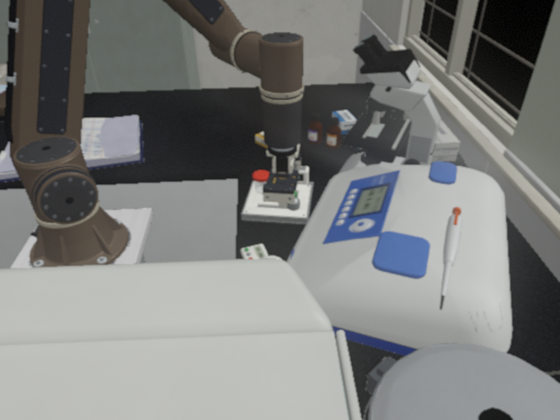

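```bash
python3 -m pendant '[[[0.7,0,0,0,0,0,0],[1.0,0,0,0,0,0,0],[0,0,1.2,0,0,0,0],[0,0,1.2,0,0,0,0],[0,0,1.2,0,0,0,0],[0,0,1.2,0,0,0,0],[0,0,0,0,0,0,0],[0,0,0,0,0,0,0]]]'
python3 - <<'E'
from h import *
o=ctrl.get_obs();s=snapshot('wrist');cv2.imwrite('pics/w5.png',s['image'][:,:,::-1]);print('tool',inv(np.load('p2.npy'),o['tool_pos'])*1e3)
E
```

```text
clock: 7.07
tool_pos: [0.4965, 0.0528, 0.0317]
orientation: [-90.0, 0.0, 169.3]
force: [-1.2, 0.3, -0.1]
opening: -0.0
tool [  3.57288892 -84.25384179]
```

View pics/w5.png

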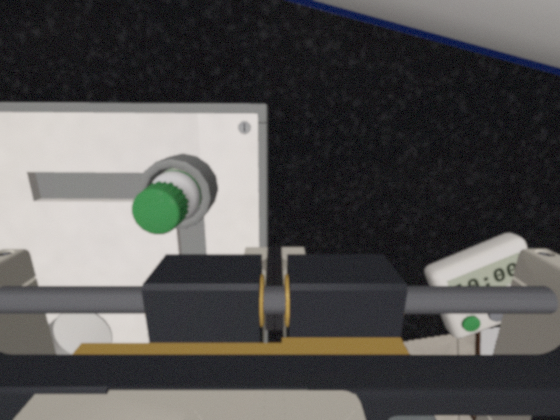

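The carrier is in the corner at (180,195), and the tool is beside it to the right and behind, with nothing touching. Next I move forward level with it, then push sideways.

```bash
python3 -m pendant '[[[-1.4,0,0,0,0,0,0],[-1.4,0,0,0,0,0,0],[-1.4,0,0,0,0,0,0],[0,0,0,0,0,0,0],[0,0,0,0,0,0,0]]]'
python3 - <<'E'
from h import *
o=ctrl.get_obs();s=snapshot('wrist');cv2.imwrite('pics/w6.png',s['image'][:,:,::-1]);print('tool',inv(np.load('p2.npy'),o['tool_pos'])*1e3)
E
```

```text
clock: 7.53
tool_pos: [0.5383, 0.0463, 0.0312]
orientation: [-90.0, -0.0, 169.3]
force: [0.6, -0.6, -0.3]
opening: 0.0002
tool [ 45.83100147 -82.82159404]
```

View pics/w6.png

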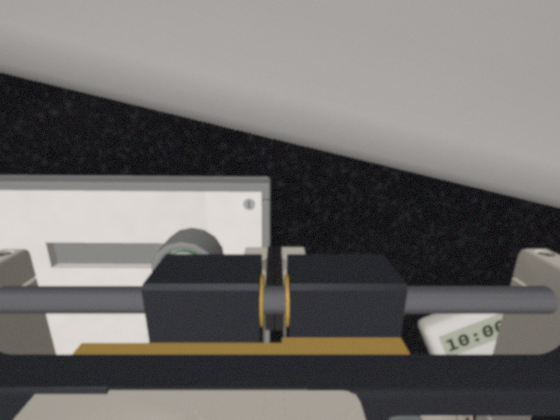

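View pics/wrist0.png

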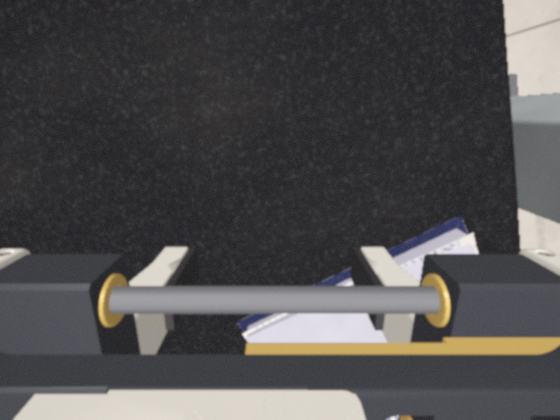

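```bash
python3 -m pendant '[[[0,0,-0.6,0,0,0,0],[0,0,-0.6,0,0,0,0],[0,0,-0.6,0,0,0,0],[0,0,-0.6,0,0,0,0],[0,0,-0.6,0,0,0,0],[0,0,-0.6,0,0,0,0],[0,0,-0.6,0,0,0,0],[0,0,-0.6,0,0,0,0]]]'
python3 - <<'E'
from h import *
o=ctrl.get_obs();s=snapshot('wrist');cv2.imwrite('pics/w7.png',s['image'][:,:,::-1]);print('tool',inv(np.load('p2.npy'),o['tool_pos'])*1e3)
E
```

```text
clock: 8.25
tool_pos: [0.5466, 0.0941, 0.0316]
orientation: [-90.0, -0.0, 169.4]
force: [-0.7, -1.1, 1.2]
opening: 0.0004
tool [ 45.00511696 -34.3187282 ]
```

View pics/w7.png

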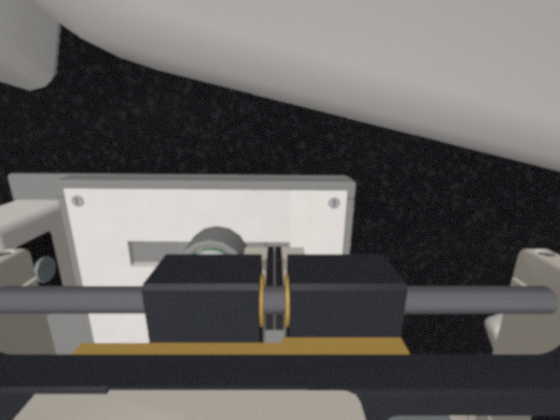

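The carrier cup at (215,245) is travelling along the second leg, with the slot end at (130,252). The push continues.

```bash
python3 -m pendant '[[[0,0,-0.6,0,0,0,0],[0,0,-0.6,0,0,0,0],[0,0,-0.6,0,0,0,0],[0,0,-0.6,0,0,0,0],[0,0,-0.5,0,0,0,0],[0,0,-0.4,0,0,0,0],[0,0,-0.3,0,0,0,0],[0,0,0,0,0,0,0],[0,0,0,0,0,0,0]]]'
python3 - <<'E'
from h import *
o=ctrl.get_obs();s=snapshot('wrist');cv2.imwrite('pics/w8.png',s['image'][:,:,::-1]);print('tool',inv(np.load('p2.npy'),o['tool_pos'])*1e3)
E
```

```text
clock: 9.05
tool_pos: [0.5534, 0.1291, 0.0315]
orientation: [-90.0, 0.0, 169.4]
force: [-0.1, -1.0, -1.1]
opening: 0.0006
tool [45.01470992  1.40444465]
```

View pics/w8.png

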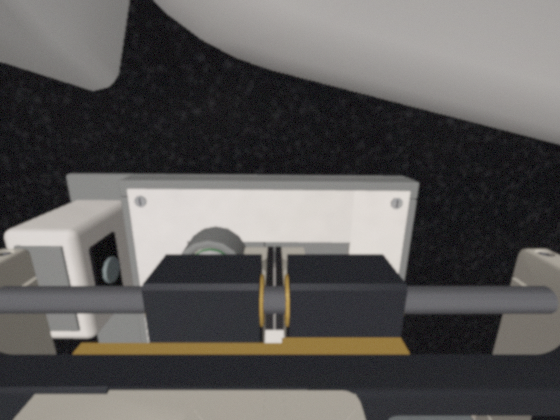

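Nearly home. I'll go in small increments until the stop shows in the force.

```bash
python3 -m pendant '[[[0,0,-0.3,0,0,0,0],[0,0,0,0,0,0,0]]]'; python3 -m pendant '[[[0,0,-0.2,0,0,0,0],[0,0,0,0,0,0,0]]]';python3 -m pendant '[[[0,0,-0.1,0,0,0,0],[0,0,0,0,0,0,0]]]'
python3 - <<'E'
from h import *
o=ctrl.get_obs();print('tool',inv(np.load('p2.npy'),o['tool_pos'])*1e3)
E
```

```text
clock: 9.27
tool_pos: [0.5538, 0.1319, 0.0315]
orientation: [-90.0, -0.0, 169.4]
force: [0.4, -0.3, 0.2]
opening: 0.0003
clock: 9.43
tool_pos: [0.5542, 0.1338, 0.0315]
orientation: [-90.0, -0.0, 169.4]
force: [-0.4, -0.7, -0.1]
opening: 0.0
clock: 9.6
tool_pos: [0.5544, 0.1348, 0.0316]
orientation: [-90.0, -0.0, 169.4]
force: [0.1, -1.5, 0.8]
opening: 0.0007
tool [44.93209234  7.12070804]
```

```bash
python3 -m pendant '[[[0,0,-0.1,0,0,0,0],[0,0,0,0,0,0,0]]]'; python3 -m pendant '[[[0,0,-0.1,0,0,0,0],[0,0,0,0,0,0,0]]]';python3 -m pendant '[[[0,0,-0.1,0,0,0,0],[0,0,0,0,0,0,0]]]'
python3 - <<'E'
from h import *
o=ctrl.get_obs();print('tool',inv(np.load('p2.npy'),o['tool_pos'])*1e3)
E
```

```text
clock: 9.77
tool_pos: [0.5546, 0.1358, 0.0315]
orientation: [-90.0, -0.0, 169.4]
force: [-0.1, -1.0, 0.7]
opening: 0.0004
clock: 9.93
tool_pos: [0.5548, 0.1368, 0.0315]
orientation: [-90.0, -0.0, 169.4]
force: [-0.5, -0.3, 0.1]
opening: 0.0007
clock: 10.1
tool_pos: [0.555, 0.1378, 0.0316]
orientation: [-90.0, 0.0, 169.4]
force: [0.3, 0.2, 0.1]
opening: 0.0003
tool [44.93075172 10.19445936]
```

```bash
python3 -m pendant '[[[0,0,-0.1,0,0,0,0],[0,0,0,0,0,0,0]]]'; python3 -m pendant '[[[0,0,-0.1,0,0,0,0],[0,0,0,0,0,0,0]]]'
python3 - <<'E'
from h import *
o=ctrl.get_obs();s=snapshot('wrist');cv2.imwrite('pics/w9.png',s['image'][:,:,::-1]);print('tool',inv(np.load('p2.npy'),o['tool_pos'])*1e3)
E
```

```text
clock: 10.27
tool_pos: [0.5551, 0.1388, 0.0315]
orientation: [-90.0, 0.0, 169.4]
force: [0.1, -0.1, 0.2]
opening: 0.0002
clock: 10.43
tool_pos: [0.5553, 0.1398, 0.0316]
orientation: [-90.0, 0.0, 169.4]
force: [-0.1, -0.5, 0.3]
opening: 0.0002
tool [44.92163278 12.22043461]
```

View pics/w9.png

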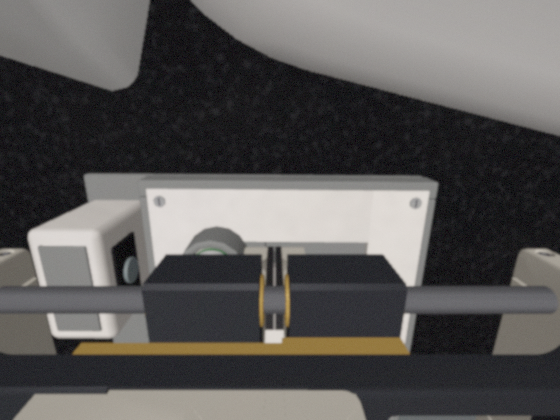

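```bash
python3 -m pendant '[[[0,0,-0.1,0,0,0,0],[0,0,-0.1,0,0,0,0],[0,0,0,0,0,0,0]]]'; python3 -m pendant '[[[0,0,-0.1,0,0,0,0],[0,0,0,0,0,0,0]]]'; python3 -m pendant '[[[0,0,-0.1,0,0,0,0],[0,0,0,0,0,0,0]]]'
python3 - <<'E'
from h import *
o=ctrl.get_obs();print('tool',inv(np.load('p2.npy'),o['tool_pos'])*1e3)
E
```

```text
clock: 10.73
tool_pos: [0.5554, 0.141, 0.0316]
orientation: [-89.9, -0.0, 169.4]
force: [-0.6, -4.8, 2.7]
opening: 0.0003
clock: 10.9
tool_pos: [0.5553, 0.1412, 0.0316]
orientation: [-89.9, -0.1, 169.4]
force: [0.4, -7.8, 3.4]
opening: 0.0007
clock: 11.07
tool_pos: [0.5552, 0.1413, 0.0316]
orientation: [-89.8, -0.1, 169.3]
force: [1.1, -11.6, 5.1]
opening: 0.0004
tool [44.47324766 13.7333269 ]
```

The force has built up against the stop, so the carrier is home. Now I retreat sideways, then up, and check.

```bash
python3 -m pendant '[[[0,0,0.3,0,0,0,0],[0,0,0.8,0,0,0,0],[0,0,1.5,0,0,0,0],[0,0,1.5,0,0,0,0],[0,-2,0,0,0,0,0],[0,-3.5,0,0,0,0,0],[0,-3.5,0,0,0,0,0],[0,-3.5,0,0,0,0,0],[0,-3.5,0,0,0,0,0],[2.5,0,0,0,0,0,0],[3.5,0,0,0,0,0,0],[3.5,0,0,0,0,0,0]]]'
python3 -m pendant '[[[3.5,0,0,0,0,0,0],[0,0,0,0,0,0,0],[0,0,0,0,0,0,0],[0,0,0,0,0,0,0]]]'
python3 - <<'E'
from h import *
p=np.load('p2.npy')
o=ctrl.get_obs();s=snapshot('wrist');C=cam(s,o);im=s['image'][:,:,::-1].copy();print('tool',inv(p,o['tool_pos'])*1e3)
for n,z in [('carrier',.046),('vial',.073),('cup_on_deck',.078)]:
    for x in silhouettes(s,n)[:2]: print(n,x['confidence'],x['bbox'])
for a in [(53.5,53.5),(36.5,53.5),(53.5,-43.5),(-53.5,-43.5)]: print(a,proj(C,st(p,a[0]/1e3,a[1]/1e3,.022)).round(1))
print('expected vial top/ring at 45,45..46.5',proj(C,[st(p,.045,.045,.073),st(p,.045,.0465,.073),st(p,.045,.045,.046),st(p,.045,.0465,.046)]).round(1))
print('redlid',proj(C,st(p,-.052,.0393,.078)))
cv2.imwrite('pics/w10.png',im)
E
```

```text
clock: 12.07
tool_pos: [0.4542, 0.1197, 0.1915]
orientation: [-90.1, 0.0, 169.2]
force: [-0.4, 1.6, -0.5]
opening: 0.0004
clock: 12.4
tool_pos: [0.4209, 0.127, 0.192]
orientation: [-90.1, 0.1, 169.4]
force: [0.3, -0.8, -0.3]
opening: 0.0004
tool [-84.68869931 -25.72022709]
carrier 0.71 [176.3, 35.9, 59.1, 41.9]
vial 0.77 [177.5, 38.2, 34.6, 34.0]
cup_on_deck 0.66 [174.6, 142.4, 56.7, 56.2]
(53.5, 53.5) [[192.9  52.5]]
(36.5, 53.5) [[194.2  71.5]]
(53.5, -43.5) [[292.5  52.9]]
(-53.5, -43.5) [[290.4 162.9]]
expected vial top/ring at 45,45..46.5 [[188.1  51.8]
 [186.2  51.8]
 [196.2  57.7]
 [194.5  57.7]]
redlid [[201.43888605 170.13106204]]
```

View pics/w10.png

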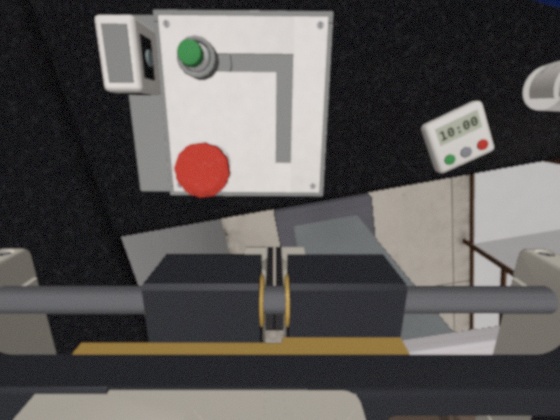

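Run:
```python
import cv2
a=cv2.imread('pics/w10.png'); cv2.imwrite('pics/w10c.png',cv2.resize(a[25:100,155:305],None,fx=5,fy=5,interpolation=cv2.INTER_CUBIC))
```

```text
(no output)
```

View pics/w10c.png

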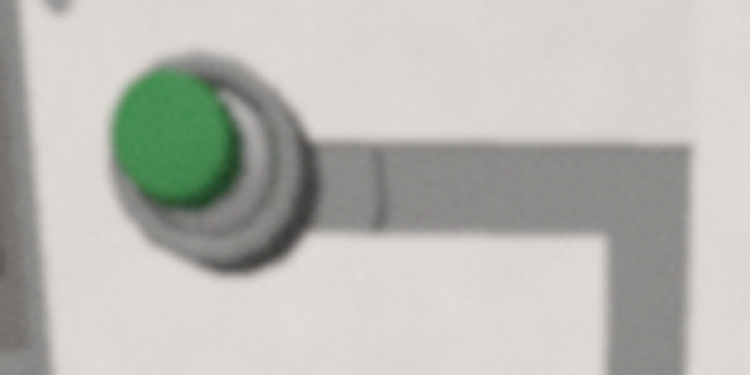

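Run:
```python
from plant import ctrl
o=ctrl.get_obs();print(o['clock'],o['force']); print(ctrl.close_job())
```

```text
12.6 [ 0.74260206 -0.68789469  0.02839652]
the job is handed in; nothing more can be done
None
```

I pushed the carrier with the shut fingertips, along the first leg to the corner and then sideways along the second leg to the closed end. I then backed off to the side, raised the tool and handed the job in at 12.6 s.

- **Stops:** the force rose against the stop at both ends, to about 9 N at the corner and 12 N at the slot end.
- **Carrier position:** the last wrist picture puts the carrier cup at station y of about 45–46 mm, and the vial cap at about 44 mm. The picture is good to 1–2 mm, and the vial has 1.5 mm of play in its bore, so this agrees with fully home.
- **Vial and sample cup:** the vial looks seated in the carrier, and the red-lid cup shows at (202,170) against an expected (201,170), so it has not moved.
- **Robot:** the arm stands clear of everything, with forces around zero.
- **Other bystanders:** I didn't measure the other bystanders again at the end. The path stayed clear of them and no unexpected force appeared.
- **What disagreed:** the second-leg stop came about 7 mm further along in tool position than I first reckoned, because the shut fingers are thinner than I assumed. My first station fit from the top camera was also off by 2–3 mm, and I replaced it with the wrist-camera fit before pushing.

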